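# Push a screw cap through the spring flap of the cap return box

## Task

A used screw cap waits in the lane on the deck of the cap return box. Push the box's spring flap open with one finger before the cap reaches it and, while that finger keeps it open, push the cap along its lane and through the doorway with the other finger, so that it drops into the box and the flap swings shut behind it. Do not lift the cap or knock it off the deck, and leave the things standing around where they are.

Things in the scene. Friction and masses are not known exactly. Their poses are not given: they have to be found in the camera images.
- return_box: Fixed white and steel cap return box, 308 x 151 x 108 mm. Origin: on the worktop under the doorway, on the lane's centreline; x points through the doorway into the box (pushing direction), y left, z up. Deck in front: x -130 to +8 mm (sill), y -45 to 105, top at z = 60 mm, no walls. Walls of the box 105 mm high. No lintel: doorway and box are open at the top to x = 135 mm.
- lane (a point): Point on the deck surface at the middle of the lane, 71 mm before the doorway; axes as return_box. The lane runs along x between two rails, 4 mm thick and 10 mm high above the deck, from box x = -127 to -15 mm, inner faces 26 mm either side of the centreline. Fingers can come down from above anywhere over the deck and in the doorway.
- doorway (a point): Point on the deck surface (60 mm above the worktop) in the doorway plane (box x = 0), on the lane's centreline; axes as return_box. The doorway is clear from box y = -31 to +95 mm. The deck ends in a sill 8 mm behind it.
- pit (a point): Centre of the box's inner floor, z = 5 mm; axes as return_box. The pit reaches from box x = 8 to 175 mm, y = -40 to 100 mm. The cap tips over the sill and drops 55 mm into it by itself once its centre is about 10 to 20 mm past the doorway. A cover strip closes the top behind x = 135 mm (top 108 mm, wire handle to 120 mm).
- flap_hinge (a point): Point on the deck surface on the flap's vertical hinge axis, at the left side of the doorway: 95 mm to the left (box y) of the lane's centreline, at box x = 0.
- flap_middle (a point): Centre of the grey upright flap that closes the doorway, 3 mm thick, 122 mm long, 66 to 103 mm above the worktop, hinged at its left end. This point is 63 mm from the hinge axis, 24.5 mm above the deck; shut, the flap lies along the box's -y axis from the hinge. It opens only into the box. Pushed d mm inward at a distance r from the hinge it opens by about atan(d/r): near the hinge little travel opens it wide.
- flap (a joint): Opening angle of the flap, rad: 0 shut, grows as it swings into the box, stop at 1.45. A spring always shuts it: 0.03 N m when shut, 0.12 N m at 1.45 rad (1 to 4 N on a finger 35 mm from the hinge).
- cap: Blue ribbed screw cap, round, 47 mm diameter, 26 mm high, about 30 g, standing on the deck in the lane (2.5 mm play each side), its centre 55 to 95 mm before the doorway. Origin: centre of its underside. (Similar caps in the red tray at the left are not part of the job.)
- small_bottle: White bottle with red cap, 44 mm diameter, 88 mm high, on the worktop to the left of the deck. Leave alone. Origin: centre of its underside.
- small_beaker: Clear beaker, 60 mm diameter, 70 mm high, on the worktop to the right of the deck. Leave alone. Origin: centre of its underside.
- red_cap_bottle: White bottle with red cap, 60 mm diameter, 119 mm high, on the worktop to the right of the box. Leave alone. Origin: centre of its underside.
- timer: White timer, 43 x 66 x 56 mm, on the worktop to the left of the box. Leave alone. Origin: centre of its underside.
Mind the look-alikes: they are no part of the job. Leave any grey or orange look-alike of the cap alone.

How it is judged (in metres and radians):
On the way, in this order (a step that is already met when the one before it is completed fails the run):
1. A finger pushes the flap open (more than 0.12 rad) before the cap enters the doorway (its centre still 20 mm or more before it) (value of joint flap above 0.12 rad and contact force between the fingers and flap above 0.1 N and x of cap in the frame of return_box between -0.13 and -0.02 m), for 0.05 s.
2. The cap goes through the doorway on the deck while a finger holds the flap open (more than 0.35 rad) (x of cap in the frame of return_box between -0.012 and 0.04 m and height (world z) of cap above 0.045 m and value of joint flap above 0.35 rad and contact force between the fingers and flap above 0.1 N), for 0.05 s.
At the end, for the whole second after the job is handed in: The cap lies at rest in the box's pit behind the sill (below the deck, underside centre less than 52 mm above the worktop), and the flap is shut (less than 0.06 rad) (x of cap in the frame of return_box between 0.01 and 0.175 m and y of cap in the frame of return_box between -0.041 and 0.101 m and height (world z) of cap below 0.052 m and linear speed of cap below 0.02 m/s and value of joint flap below 0.06 rad); the robot touches nothing.
It fails at once if The cap is lifted more than 12 mm off the deck (height (world z) of cap above 0.072 m).
It fails at once if The cap falls off the deck outside the box (height (world z) of cap below 0.05 m and (x of cap in the frame of return_box below -0.01 m or y of cap in the frame of return_box below -0.045 m or y of cap in the frame of return_box above 0.105 m)).
It fails at once if A bystander (bottles, beaker, timer) is moved more than 15 mm or tipped (distance of any of small_bottle, small_beaker, red_cap_bottle, timer from where it was at the start of the episode above 0.015 m or angle between any of small_bottle, small_beaker, red_cap_bottle, timer's own z axis and vertical above 0.35 rad).
It also fails if it takes over 29 s, if anything falls off the work surface, if the arm or the gripper's body presses on something with over 40 N, if the wrist force passes 120 N, or if a joint passes its speed limit or range.

## Robot

A 6-joint arm with a two-finger parallel gripper is mounted at the origin on the work surface; the furniture and walls round the work are solid. World frame = base frame: x ahead of the robot, y to its left, z up, the work surface at z = 0. Lengths are in mm, angles in rad, forces in N, time in s.
With the tool pointing down it reaches from about 250 to 775 mm from the base axis. Payload 4 kg.
Tool frame: the origin (TCP) lies between the finger pads; the fingertips stand 22 mm ahead of it and the grasp point (between the pads) lies 3 mm ahead of it; z points along the fingers, y is the line along which they close (so a half turn about z gives the same grasp; the last joint's range is limited). The gripper opens to 85 mm and grips with 20 to 120 N. Pads are 22 mm wide; open, the fingers measure 114 mm over their backs; the gripper's body (76 mm by 85 mm) begins 54 mm behind the grasp point. The pads swing forward as they close: fully open they stand 13 mm farther back than shut.
Start: joints at [-1.251, 0.087, 1.371, -0, 1.684, -0.103], TCP at [225.672, -501.585, 253.341] pointing down, gripper open.
Joint ranges: [-3.1, 3.1], [-0.76, 2.03], [0.27, 2.55], [-1.08, 4.22], [0.17, 2.65], [-2.57, 2.57]. Speed limits (rad/s): [2.79, 2.79, 3.14, 3.14, 3.14, 3.14].

## Interface

Orientations are given as a unit quaternion [x, y, z, w].
In Python, from bench import status, vision, hand_in gives the robot as it stands.
- The arm moves only by the tool servo_tool, never from a script. Its argument "deltas" is a list of rows, each an object with "jaw": the opening, from 0 (shut) to 1 (fully open); "delta_pos": the shift along the tool's x, y, z in m, a list of three; "twist": the turn, a rotation vector about the tool's x, y, z in rad, a list of three. A call has 1 to 10 rows; each row shifts and turns the commanded pose from where the row before left it, along the tool's axes as they then stand; what a row does not reach is not made up. A row lasts 1/10 s, in which the tool goes at most 50 mm and 8.59 degrees, less where a joint would pass 70% of its speed; a pose out of reach is approached as far as the arm can. A call is refused whole if a number of a shift passes 0.05 or a number of a turn 0.15, either way. A call with a gripper value outside its range is refused whole. The fingers move at their own pace and stop on an object; "squeeze" is the grip in N (left out, the last holds). Time passes only in rows, so rows that do not move let the fingers close. It gives the time, the measured TCP pose, the force, the opening and the grip force at its end, in the units of the state.
- status.get_state(): the state, without advancing time (a new reading comes with each control period).
- vision.camera(name): name is "scene" or "top" or "wrist"; returns a dict with "color" (384x512x3 uint8, red, green, blue), "K" (3x3 intrinsics, pixels), "T" (4x4, takes a point from camera to world coordinates). Camera axes: x right, y down, z forward; pixel columns grow to the right and rows downward; lengths in mm; the calibration is good to about 2 mm. A picture is of the moment at which its call begins. There is no depth.
- hand_in(): hands the job in; it is judged then, once.
The state is a dict: "time": time; "joint_positions": joint angles; "joint_velocities": joint speeds; "joint_torque": joint torques, N m; "tcp_pos": TCP position; "orientation": TCP orientation; "wrist_force": force on the tool from outside, world axes, zero at the start; "wrist_torque": the same for the moment, N m; "grip_width": opening from 0.0 (shut) to 1.0 (fully open); "gripper_force": force on a finger pad.
Only numpy, scipy, OpenCV 4.12 (cv2) and the standard library are available. Lean on these libraries where they do the work, as an engineer would, in place of code of your own. Each camera call takes 0.05 s, during which the arm holds its last target. There are 200 camera calls.

## Working session

There is one attempt and no reset: what is moved stays moved. The work goes in short steps, Python scripts to look and compute and a tool call to move; the robot and the scene stay as the last step left them, time stands still between calls to the robot, and variables do not carry over. Pictures are saved under pics/ and viewed, at most 11 in all, crops included, and the job is handed in when it is done.

Besides the shell and the picture viewer there is one more tool, called as name([rows], argument=value, ...), one row to a line, values as JSON. servo_tool: Moves the arm, as the interface text tells. Its arguments: {"type":"object","properties":{"deltas":{"type":"array","items":{"type":"object","properties":{"jaw":{"type":"number"},"delta_pos":{"type":"array","items":{"type":"number"}},"twist":{"type":"array","items":{"type":"number"}}}}},"squeeze":{"type":"number"}},"required":["deltas"]}

```bash
mkdir -p pics
python3 - <<'E'
from bench import status, vision
import cv2, pickle
d={}
for n in ("scene","top"):
    c=vision.camera(n); d[n]=c
    cv2.imwrite(f"pics/{n}0.png",cv2.resize(c["color"][:,:,::-1],(800,600),interpolation=cv2.INTER_CUBIC))
    print(n,c["K"],c["T"])
pickle.dump(d,open("cams.pkl","wb"))
s=status.get_state(); print(s["time"],s["tcp_pos"],s["orientation"],s["grip_width"])
E
```

```text
scene [[395.34716857   0.         254.36119039]
 [  0.         395.34716857 200.55041034]
 [  0.           0.           1.        ]] [[-5.88902869e-01 -3.48171368e-01  7.29362811e-01 -6.55713370e+01]
 [-8.08189907e-01  2.58987752e-01 -5.28918158e-01  4.38347753e+02]
 [-4.74187575e-03 -9.00945083e-01 -4.33907216e-01  4.58167114e+02]
 [ 0.00000000e+00  0.00000000e+00  0.00000000e+00  1.00000000e+00]]
top [[408.48498057   0.         258.51289307]
 [  0.         408.48498057 191.76091078]
 [  0.           0.           1.        ]] [[ 2.54503693e-02 -9.97507836e-01  6.58057360e-02  4.83488507e+02]
 [-9.99676086e-01 -2.53977340e-02  1.63643678e-03 -1.66519114e+01]
 [ 3.89580612e-05 -6.58260685e-02 -9.97831112e-01  1.02403012e+03]
 [ 0.00000000e+00  0.00000000e+00  0.00000000e+00  1.00000000e+00]]
0.1 [ 225.5541873  -501.18187043  252.197903  ] [ 9.77733932e-01  2.09845863e-01 -1.09563284e-04 -1.02998348e-03] 1.0018892584353372
```

View pics/scene0.png

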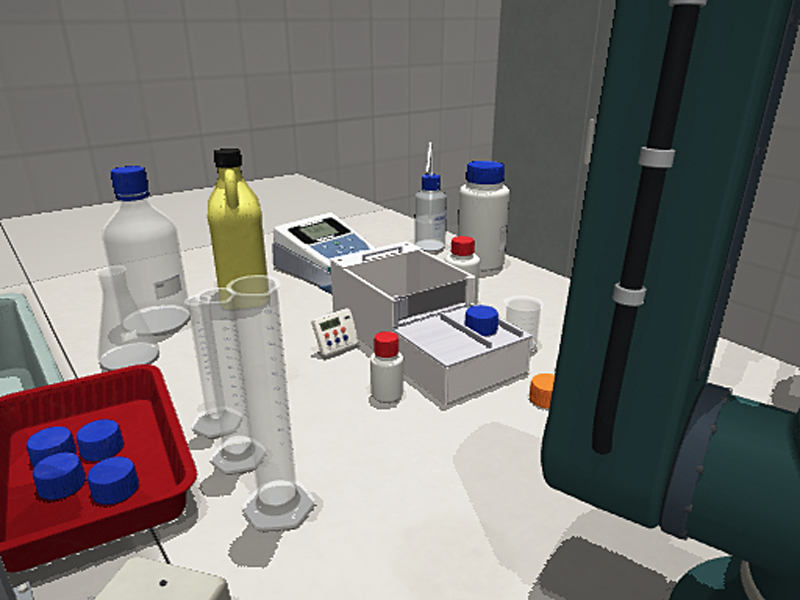

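View pics/top0.png

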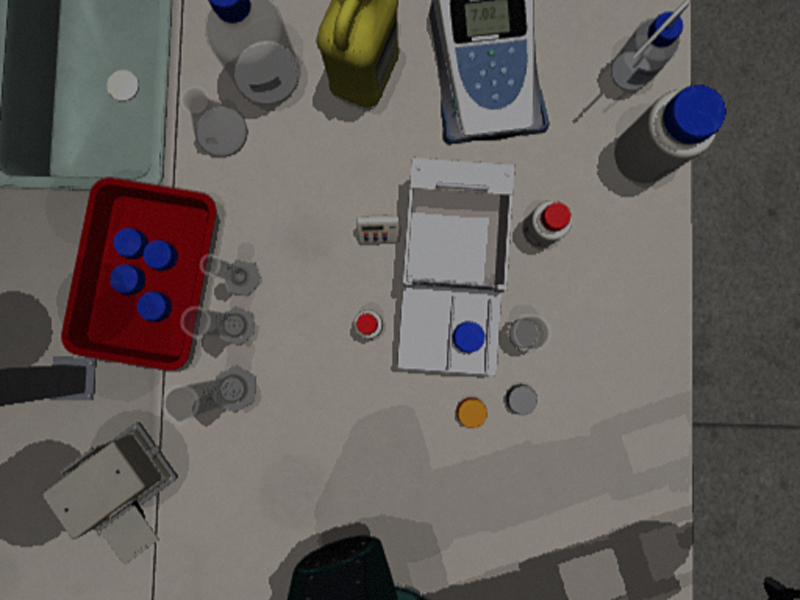

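The scene view shows the box at (430,320) with the blue cap at (482,320). In the top view the box runs up the picture (world +x): deck (398-500, 290-375), cap (468,337), flap line around row 287. Next, enlarged crops.

Run:
```python
import pickle,cv2
d=pickle.load(open("cams.pkl","rb"))
a=d["top"]["color"][95:245,240:340,::-1]
b=d["scene"]["color"][150:265,205:350,::-1]
cv2.imwrite("pics/tc.png",cv2.resize(a,None,fx=4,fy=4,interpolation=cv2.INTER_CUBIC))
cv2.imwrite("pics/sc.png",cv2.resize(b,None,fx=5,fy=5,interpolation=cv2.INTER_CUBIC))
```

```text
(no output)
```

View pics/tc.png

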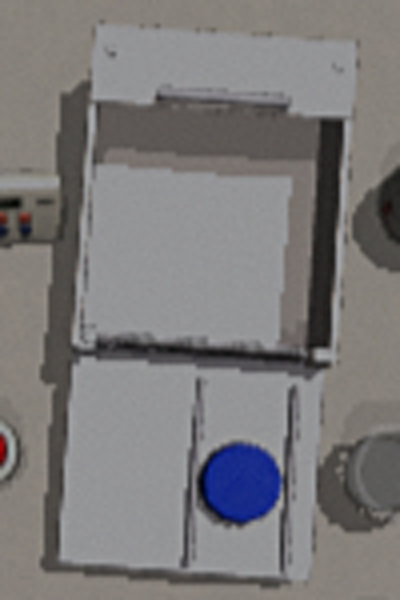

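View pics/sc.png

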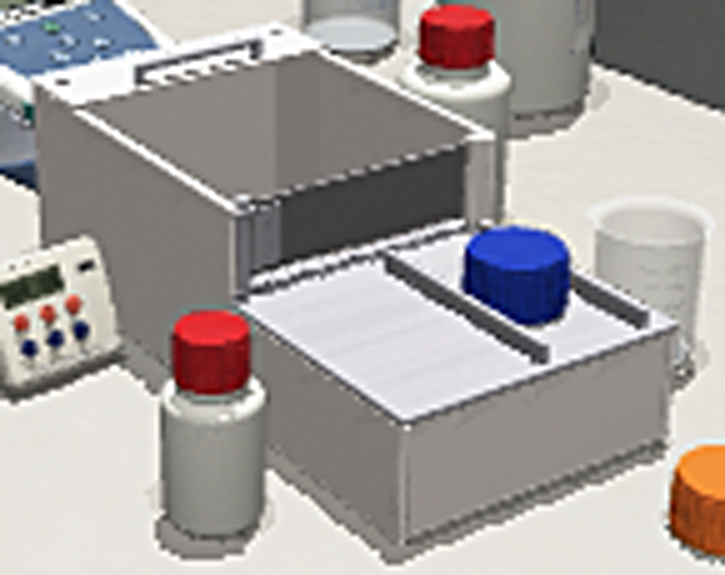

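Top crop: deck front corners at (60,563) and (305,580), cover rear corners at (97,25) and (355,42), cap top centre at (242,482), rail ends at (201,380)/(186,566) and (294,388)/(283,572). Scene crop: deck front corners at (405,422) and (673,325), cover rear corner at (35,88), cap top centre at (518,256).

```bash
cat > geo.py <<'E'
import pickle,numpy as np
from scipy.optimize import least_squares
d=pickle.load(open("cams.pkl","rb"))
def proj(c,P):
    T=np.linalg.inv(c["T"]); q=T[:3,:3]@P+T[:3,3]; q=c["K"]@q; return q[:2]/q[2]
def px(v,u):
    s,o=((4,(240,95)) if v=="top" else (5,(205,150)))
    return (np.array(u)+.5)/s-.5+np.array(o)
E
python3 - <<'E'
from geo import *
obs=[("top",(60,563),(-130,105,60)),("top",(305,580),(-130,-45,60)),("top",(97,25),(178,105.5,108)),("top",(355,42),(178,-45.5,108)),
("top",(201,380),(-15,28,70)),("top",(186,566),(-127,28,70)),("top",(294,388),(-15,-28,70)),("top",(283,572),(-127,-28,70)),
("scene",(405,422),(-130,105,60)),("scene",(673,325),(-130,-45,60)),("scene",(35,88),(178,105.5,108))]
def W(p,P):
    c,s=np.cos(p[3]),np.sin(p[3]); return np.array([c*P[0]-s*P[1]+p[0],s*P[0]+c*P[1]+p[1],P[2]+p[2]])
f=lambda p:np.concatenate([proj(d[v],W(p,P))-px(v,u) for v,u,P in obs])
r=least_squares(f,[520,-70,0,0],loss="soft_l1"); print(r.x, f(r.x).reshape(-1,2).round(1).tolist())
p=r.x
g=lambda q:np.concatenate([proj(d["top"],q)-px("top",(242,482)),proj(d["scene"],q)-px("scene",(518,256))])
c=least_squares(g,[430,-90,86]); print("captop",c.x,c.fun)
dx=c.x[:2]-p[:2]; a=p[3]; print("box frame",np.cos(a)*dx[0]+np.sin(a)*dx[1],-np.sin(a)*dx[0]+np.cos(a)*dx[1])
E
```

```text
[ 5.69431438e+02 -1.16931964e+02 -1.74023948e+00 -4.80496571e-02] [[-1.2, -0.2], [1.2, 0.2], [-0.9, 0.0], [0.6, 0.6], [-0.1, -1.0], [0.4, 0.3], [0.5, -1.3], [0.1, 0.6], [-0.6, 0.8], [1.1, 0.4], [-0.9, -1.1]]
captop [ 494.02485977 -112.28848858   83.01649439] [ 0.05645744  0.05435665 -0.07409511  0.0010944 ]
box frame -75.54257823325615 1.0162497827695138
```

Box origin is about (569, -117) with yaw -0.048, and the cap is at box (-75.5, 1). With the gripper fully open and yawed about 30° from the lane, one straight push in +x should work. The front-left finger opens the flap while the rear finger's corner pushes the cap.

servo_tool([
  {"jaw": 1,"delta_pos": [0.021,-0.0135,0]},
  {"jaw": 1,"delta_pos": [0.021,-0.0135,0]},
  {"jaw": 1,"delta_pos": [0.021,-0.0135,0]},
  {"jaw": 1,"delta_pos": [0.021,-0.0135,0]},
  {"jaw": 1,"delta_pos": [0.021,-0.0135,0]},
  {"jaw": 1,"delta_pos": [0.021,-0.0135,0]},
  {"jaw": 1,"delta_pos": [0.021,-0.0135,0]},
  {"jaw": 1,"delta_pos": [0.021,-0.0135,0]},
  {"jaw": 1,"delta_pos": [0.021,-0.0135,0]},
  {"jaw": 1,"delta_pos": [0.021,-0.0135,0]},
])

```text
schema error: expected keys jaw, delta_pos, twist
```

servo_tool([
  {"jaw": 1,"delta_pos": [0.021,-0.0135,0]},
  {"jaw": 1,"delta_pos": [0.021,-0.0135,0]},
  {"jaw": 1,"delta_pos": [0.021,-0.0135,0]},
  {"jaw": 1,"delta_pos": [0.021,-0.0135,0]},
  {"jaw": 1,"delta_pos": [0.021,-0.0135,0]},
  {"jaw": 1,"delta_pos": [0.021,-0.0135,0]},
  {"jaw": 1,"delta_pos": [0.021,-0.0135,0]},
  {"jaw": 1,"delta_pos": [0.021,-0.0135,0]},
  {"jaw": 1,"delta_pos": [0.021,-0.0135,0]},
  {"jaw": 1,"delta_pos": [0.021,-0.0135,0]},
])

```text
schema error: expected keys jaw, delta_pos, twist
```

servo_tool([
  {"jaw": 1,"twist": [0,0,-0.148]},
  {"jaw": 1,"twist": [0,0,-0.148]},
  {"jaw": 1,"twist": [0,0,-0.148]},
  {"jaw": 1,"twist": [0,0,-0.148]},
  {"jaw": 1,"twist": [0,0,-0.148]},
  {"jaw": 1,"twist": [0,0,-0.148]},
  {"jaw": 1,"twist": [0,0,-0.148]},
  {"jaw": 1,"twist": [0,0,-0.148]},
  {"jaw": 1,"twist": [0,0,-0.148]},
  {"jaw": 1,"twist": [0,0,-0.148]},
])

```text
schema error: expected keys jaw, delta_pos, twist
```

servo_tool([
  {"jaw": 1,"twist": [0,0,-0.148]},
  {"jaw": 1,"delta_pos": [0,0,0.02]},
  {"jaw": 1,"delta_pos": [0,0,0.02]},
  {"jaw": 1,"delta_pos": [0,0,0.02]},
  {"jaw": 1,"delta_pos": [0,0,0.02]},
  {"jaw": 1,"delta_pos": [0,0,0.02]},
  {"jaw": 1},
  {"jaw": 1},
])

```text
schema error: expected keys jaw, delta_pos, twist
```

```bash
cat > st.py <<'E'
from bench import status
import numpy as np
from scipy.spatial.transform import Rotation as Ro
def tgt(bx,by,head_y=None):
    s=status.get_state(); R=Ro.from_quat(s["orientation"]).as_matrix(); p=np.array(s["tcp_pos"])
    a=-0.048; w=np.array([569.4+np.cos(a)*bx-np.sin(a)*by,-116.9+np.sin(a)*bx+np.cos(a)*by,p[2]])
    hy=np.degrees(np.arctan2(R[1,1],R[0,1]))
    print("t",s["time"],"p",p.round(1),"heady",hy.round(2),"tilt",R[:,2].round(4),"F",np.round(s["wrist_force"],1),"w",s["grip_width"])
    print("tool delta mm",(R.T@(w-p)).round(1),"push dir in tool",(R.T@[np.cos(a),np.sin(a),0]).round(3))
    return s
E
python3 - <<'E'
from st import *; tgt(-72,32)
from bench import vision
import cv2,pickle,numpy as np
t=vision.camera("top");c=vision.camera("scene")
pickle.dump({"top":t,"scene":c},open("cams2.pkl","wb"))
a=cv2.resize(t["color"][95:245,240:340,::-1],None,fx=4,fy=4,interpolation=cv2.INTER_CUBIC)
b=cv2.resize(c["color"][115:265,240:340,::-1],None,fx=4,fy=4,interpolation=cv2.INTER_CUBIC)
cv2.imwrite("pics/m1.png",np.hstack([a,b]))
E
```

```text
t 0.1 p [ 225.6 -501.2  252.2] heady -65.77 tilt [-6.e-04  2.e-03 -1.e+00] F [ 0.3  0.3 -0.1] w 1.0018892584353372
tool delta mm [ 421.6 -270.5    0.6] push dir in tool [ 0.891  0.454 -0.001]
```

View pics/m1.png

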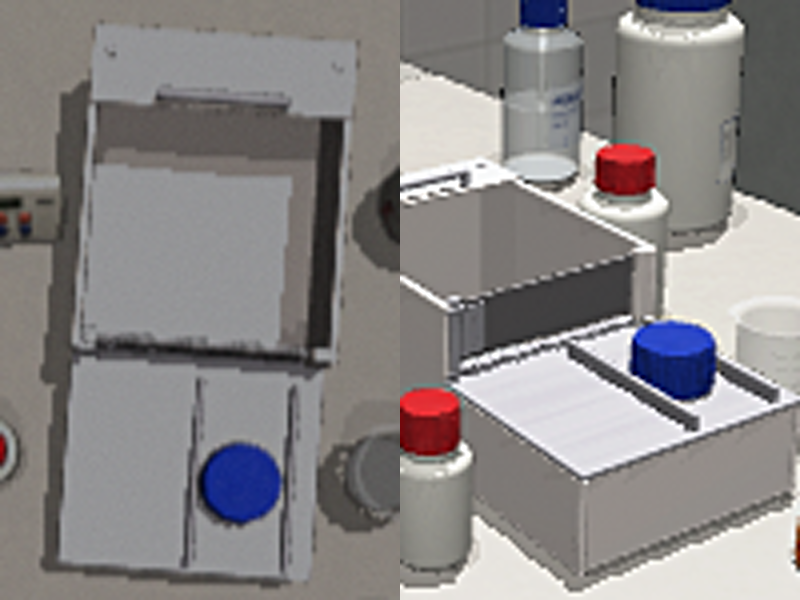

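The picture shows the scene unchanged. The calls were refused because every row needs all three keys, so I'm sending them again complete.

servo_tool([
  {"jaw": 1,"delta_pos": [0.021,-0.0135,0],"twist": [0,0,0]},
  {"jaw": 1,"delta_pos": [0.021,-0.0135,0],"twist": [0,0,0]},
  {"jaw": 1,"delta_pos": [0.021,-0.0135,0],"twist": [0,0,0]},
  {"jaw": 1,"delta_pos": [0.021,-0.0135,0],"twist": [0,0,0]},
  {"jaw": 1,"delta_pos": [0.021,-0.0135,0],"twist": [0,0,0]},
  {"jaw": 1,"delta_pos": [0.021,-0.0135,0],"twist": [0,0,0]},
  {"jaw": 1,"delta_pos": [0.021,-0.0135,0],"twist": [0,0,0]},
  {"jaw": 1,"delta_pos": [0.021,-0.0135,0],"twist": [0,0,0]},
  {"jaw": 1,"delta_pos": [0.021,-0.0135,0],"twist": [0,0,0]},
  {"jaw": 1,"delta_pos": [0.021,-0.0135,0],"twist": [0,0,0]},
])

```text
time: 1.2
tcp_pos: [362.1, -291.3, 253.1]
orientation: [0.978, 0.21, -0.0, -0.0]
wrist_force: [-0.2, 0.2, -0.3]
grip_width: 0.998
gripper_force: 0.0
```

servo_tool([
  {"jaw": 1,"delta_pos": [0.021,-0.0135,0],"twist": [0,0,0]},
  {"jaw": 1,"delta_pos": [0.021,-0.0135,0],"twist": [0,0,0]},
  {"jaw": 1,"delta_pos": [0.021,-0.0135,0],"twist": [0,0,0]},
  {"jaw": 1,"delta_pos": [0.021,-0.0135,0],"twist": [0,0,0]},
  {"jaw": 1,"delta_pos": [0.021,-0.0135,0],"twist": [0,0,0]},
  {"jaw": 1,"delta_pos": [0.021,-0.0135,0],"twist": [0,0,0]},
  {"jaw": 1,"delta_pos": [0.021,-0.0135,0],"twist": [0,0,0]},
  {"jaw": 1,"delta_pos": [0.021,-0.0135,0],"twist": [0,0,0]},
  {"jaw": 1,"delta_pos": [0.021,-0.0135,0],"twist": [0,0,0]},
  {"jaw": 1,"delta_pos": [0.021,-0.0135,0],"twist": [0,0,0]},
])

```text
time: 2.2
tcp_pos: [498.3, -82.1, 253.1]
orientation: [0.978, 0.21, -0.0, -0.0]
wrist_force: [0.8, -1.0, 0.2]
grip_width: 0.997
gripper_force: 0.0
```

servo_tool([
  {"jaw": 1,"delta_pos": [0,0,0],"twist": [0,0,-0.148]},
  {"jaw": 1,"delta_pos": [0,0,0],"twist": [0,0,-0.148]},
  {"jaw": 1,"delta_pos": [0,0,0],"twist": [0,0,-0.148]},
  {"jaw": 1,"delta_pos": [0,0,0],"twist": [0,0,-0.148]},
  {"jaw": 1,"delta_pos": [0,0,0],"twist": [0,0,-0.148]},
  {"jaw": 1,"delta_pos": [0,0,0],"twist": [0,0,-0.148]},
  {"jaw": 1,"delta_pos": [0,0,0],"twist": [0,0,-0.148]},
  {"jaw": 1,"delta_pos": [0,0,0],"twist": [0,0,-0.148]},
  {"jaw": 1,"delta_pos": [0,0,0],"twist": [0,0,-0.148]},
  {"jaw": 1,"delta_pos": [0,0,0],"twist": [0,0,-0.148]},
])

```text
time: 3.2
tcp_pos: [497.8, -83.0, 253.0]
orientation: [0.578, 0.816, -0.0, -0.0]
wrist_force: [0.1, 0.6, 0.3]
grip_width: 0.997
gripper_force: 0.0
```

servo_tool([
  {"jaw": 1,"delta_pos": [0,0,0],"twist": [0,0,-0.148]},
  {"jaw": 1,"delta_pos": [0,0,0.02],"twist": [0,0,0]},
  {"jaw": 1,"delta_pos": [0,0,0.02],"twist": [0,0,0]},
  {"jaw": 1,"delta_pos": [0,0,0.02],"twist": [0,0,0]},
  {"jaw": 1,"delta_pos": [0,0,0.02],"twist": [0,0,0]},
  {"jaw": 1,"delta_pos": [0,0,0.02],"twist": [0,0,0]},
  {"jaw": 1,"delta_pos": [0,0,0],"twist": [0,0,0]},
  {"jaw": 1,"delta_pos": [0,0,0],"twist": [0,0,0]},
])

```text
time: 4.0
tcp_pos: [497.7, -83.0, 153.3]
orientation: [0.519, 0.855, -0.0, -0.0]
wrist_force: [-0.2, 0.5, 0.2]
grip_width: 0.998
gripper_force: 0.0
```

```bash
cat > look.py <<'E'
from st import *
from bench import vision
import cv2,pickle,sys
def look(n):
    t=vision.camera("top");c=vision.camera("scene")
    pickle.dump({"top":t,"scene":c},open("cams2.pkl","wb"))
    a=cv2.resize(t["color"][95:245,240:340,::-1],None,fx=4,fy=4,interpolation=cv2.INTER_CUBIC)
    b=cv2.resize(c["color"][115:265,240:340,::-1],None,fx=4,fy=4,interpolation=cv2.INTER_CUBIC)
    cv2.imwrite(f"pics/{n}.png",np.hstack([a,b]))
E
python3 -c "
from look import *; tgt(-72,32); look('m2')"
```

```text
t 4.0 p [497.7 -83.  153.3] heady 27.5 tilt [-8.e-04  2.e-04 -1.e+00] F [-0.2  0.5  0.2] w 0.9981911687675711
tool delta mm [ 0.8  1.8 -0. ] push dir in tool [-0.504  0.864 -0.001]
```

View pics/m2.png

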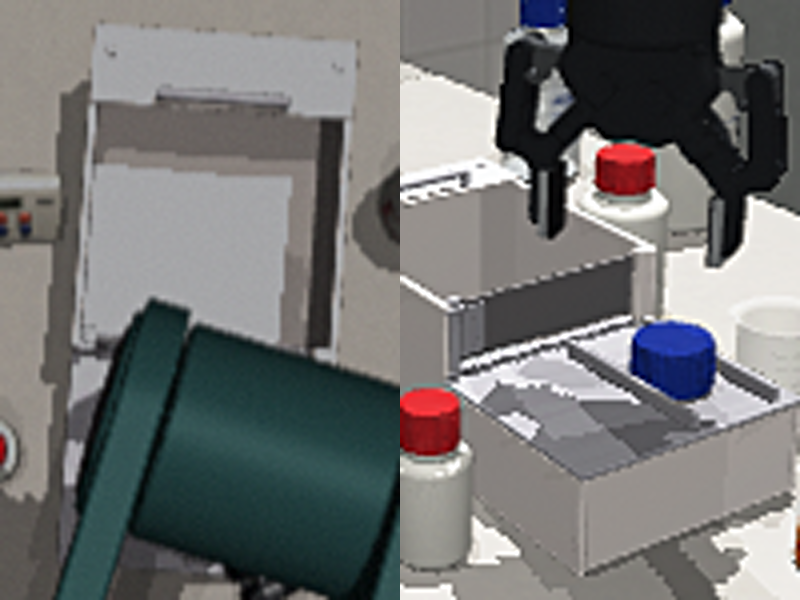

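The top view is blocked by the arm. The scene panel shows the left (front) finger's tip bottom at (545,236) and the rear finger's at (718,264), both above the deck. I'm computing the tip height from those.

Run:
```python
from geo import *
p=np.array([497.7,-83,153.3]); h=np.radians(27.5); t=np.array([np.cos(h),np.sin(h),0]); w=np.array([np.sin(h),-np.cos(h),0])
for name,sg in (("A",1),("B",-1)):
  for off in (9,15,22):
    o=[]
    for a in (42.5,57):
      for b in (-11,11):
        u=proj(d["scene"],p+sg*a*t+b*w-[0,0,off]); o.append(((u-[240,115])*4+[400,0]).round().tolist())
    print(name,off,o)
```

```text
A 9 [[549.0, 243.0], [565.0, 229.0], [524.0, 239.0], [541.0, 225.0]]
A 15 [[549.0, 254.0], [565.0, 239.0], [524.0, 249.0], [540.0, 235.0]]
A 22 [[549.0, 266.0], [565.0, 252.0], [524.0, 261.0], [540.0, 247.0]]
B 9 [[704.0, 271.0], [718.0, 256.0], [732.0, 276.0], [745.0, 260.0]]
B 15 [[703.0, 282.0], [717.0, 266.0], [731.0, 287.0], [744.0, 271.0]]
B 22 [[703.0, 294.0], [716.0, 279.0], [730.0, 299.0], [743.0, 284.0]]
```

The tips stand about 8 mm ahead of the TCP when the gripper is open. I'm backing off a little further, then descending to TCP z≈77 (tip about 68, which is 8 mm above the deck).

servo_tool([
  {"jaw": 1,"delta_pos": [0.0028,-0.0017,0],"twist": [0,0,0]},
  {"jaw": 1,"delta_pos": [0,0,0.012],"twist": [0,0,0]},
  {"jaw": 1,"delta_pos": [0,0,0.012],"twist": [0,0,0]},
  {"jaw": 1,"delta_pos": [0,0,0.012],"twist": [0,0,0]},
  {"jaw": 1,"delta_pos": [0,0,0.012],"twist": [0,0,0]},
  {"jaw": 1,"delta_pos": [0,0,0.012],"twist": [0,0,0]},
  {"jaw": 1,"delta_pos": [0,0,0.01],"twist": [0,0,0]},
  {"jaw": 1,"delta_pos": [0,0,0.006],"twist": [0,0,0]},
  {"jaw": 1,"delta_pos": [0,0,0],"twist": [0,0,0]},
])

```text
time: 5.0
tcp_pos: [494.4, -81.2, 76.0]
orientation: [0.519, 0.855, -0.0, -0.001]
wrist_force: [0.7, 0.1, 0.6]
grip_width: 1.0
gripper_force: 0.0
```

```bash
python3 -c "
from look import *; tgt(-76,32); look('m3')"
```

```text
t 5.0 p [494.4 -81.2  76. ] heady 27.5 tilt [-2.2e-03  6.0e-04 -1.0e+00] F [0.7 0.1 0.6] w 1.000386635600848
tool delta mm [-0.4  0.5 -0. ] push dir in tool [-0.504  0.864 -0.002]
```

View pics/m3.png

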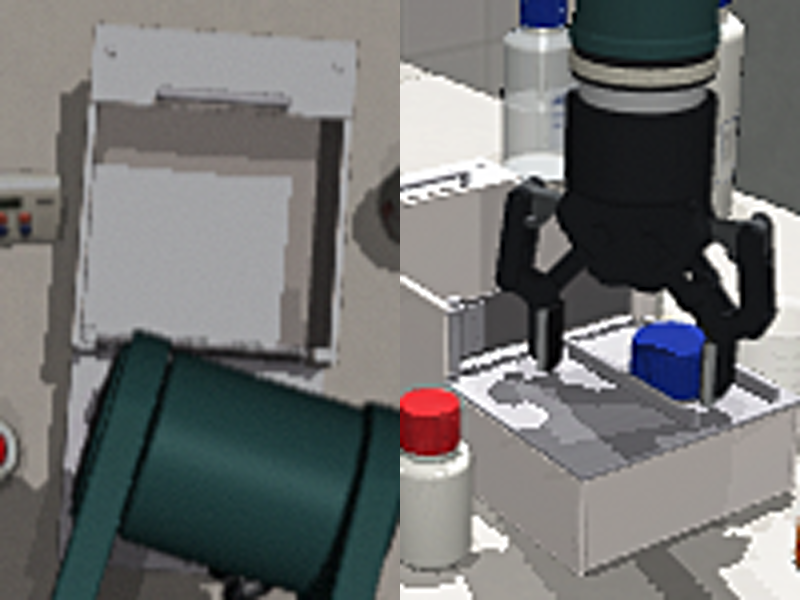

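Both fingers are down clear of everything: the front one before the flap at (545,360) and the rear one behind the cap at (718,385). Now the straight push of 50 mm.

servo_tool([
  {"jaw": 1,"delta_pos": [-0.0025,0.0043,0],"twist": [0,0,0]},
  {"jaw": 1,"delta_pos": [-0.0025,0.0043,0],"twist": [0,0,0]},
  {"jaw": 1,"delta_pos": [-0.0025,0.0043,0],"twist": [0,0,0]},
  {"jaw": 1,"delta_pos": [-0.0025,0.0043,0],"twist": [0,0,0]},
  {"jaw": 1,"delta_pos": [-0.0025,0.0043,0],"twist": [0,0,0]},
  {"jaw": 1,"delta_pos": [-0.0025,0.0043,0],"twist": [0,0,0]},
  {"jaw": 1,"delta_pos": [-0.0025,0.0043,0],"twist": [0,0,0]},
  {"jaw": 1,"delta_pos": [-0.0025,0.0043,0],"twist": [0,0,0]},
  {"jaw": 1,"delta_pos": [-0.0025,0.0043,0],"twist": [0,0,0]},
  {"jaw": 1,"delta_pos": [-0.0025,0.0043,0],"twist": [0,0,0]},
])

```text
time: 6.1
tcp_pos: [544.6, -83.6, 76.9]
orientation: [0.519, 0.855, -0.0, -0.001]
wrist_force: [-2.4, -0.2, 0.7]
grip_width: 1.003
gripper_force: 1.4
```

```bash
python3 -c "
from look import *; tgt(-26,32); look('m4')"
```

```text
t 6.1 p [544.6 -83.6  76.9] heady 27.51 tilt [-0.0016 -0.     -1.    ] F [-2.4 -0.2  0.7] w 1.0032682096166532
tool delta mm [-0.2  0.3 -0. ] push dir in tool [-0.504  0.864 -0.002]
```

View pics/m4.png

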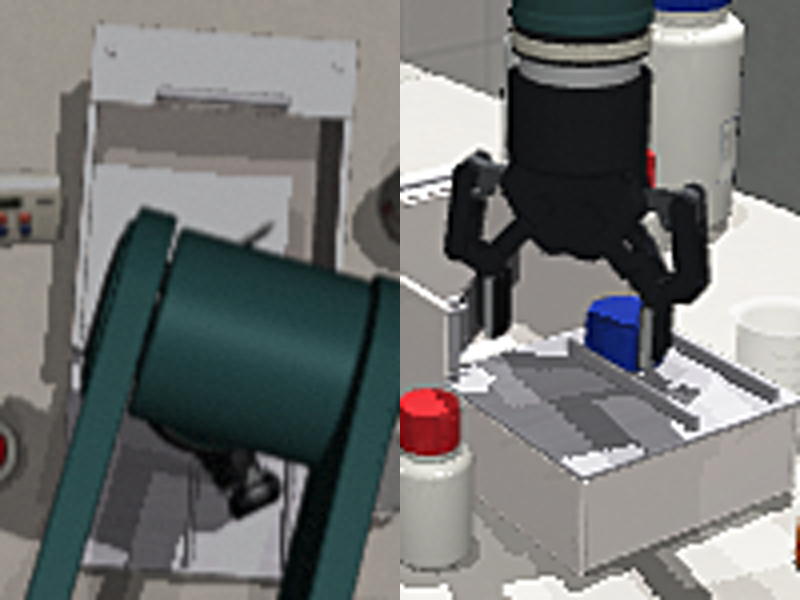

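The flap's end shows at (265,230) in the top panel, so it is wide open. The cap stands upright ahead of the rear finger at (612,335). I'm pushing another 45 mm.

servo_tool([
  {"jaw": 1,"delta_pos": [-0.0023,0.0039,0],"twist": [0,0,0]},
  {"jaw": 1,"delta_pos": [-0.0023,0.0039,0],"twist": [0,0,0]},
  {"jaw": 1,"delta_pos": [-0.0023,0.0039,0],"twist": [0,0,0]},
  {"jaw": 1,"delta_pos": [-0.0023,0.0039,0],"twist": [0,0,0]},
  {"jaw": 1,"delta_pos": [-0.0023,0.0039,0],"twist": [0,0,0]},
  {"jaw": 1,"delta_pos": [-0.0023,0.0039,0],"twist": [0,0,0]},
  {"jaw": 1,"delta_pos": [-0.0023,0.0039,0],"twist": [0,0,0]},
  {"jaw": 1,"delta_pos": [-0.0023,0.0039,0],"twist": [0,0,0]},
  {"jaw": 1,"delta_pos": [-0.0023,0.0039,0],"twist": [0,0,0]},
  {"jaw": 1,"delta_pos": [-0.0023,0.0039,0],"twist": [0,0,0]},
])

```text
time: 7.2
tcp_pos: [590.5, -86.1, 77.4]
orientation: [0.519, 0.855, 0.0, 0.0]
wrist_force: [-1.9, -1.0, 1.2]
grip_width: 0.998
gripper_force: 0.9
```

```bash
python3 -c "
from look import *; tgt(19,32); look('m5')"
```

```text
t 7.2 p [590.5 -86.1  77.4] heady 27.5 tilt [ 4.e-04 -2.e-04 -1.e+00] F [-1.9 -1.   1.2] w 0.998041868197133
tool delta mm [ 0.5 -0.4 -0. ] push dir in tool [-0.504  0.864  0.   ]
```

View pics/m5.png

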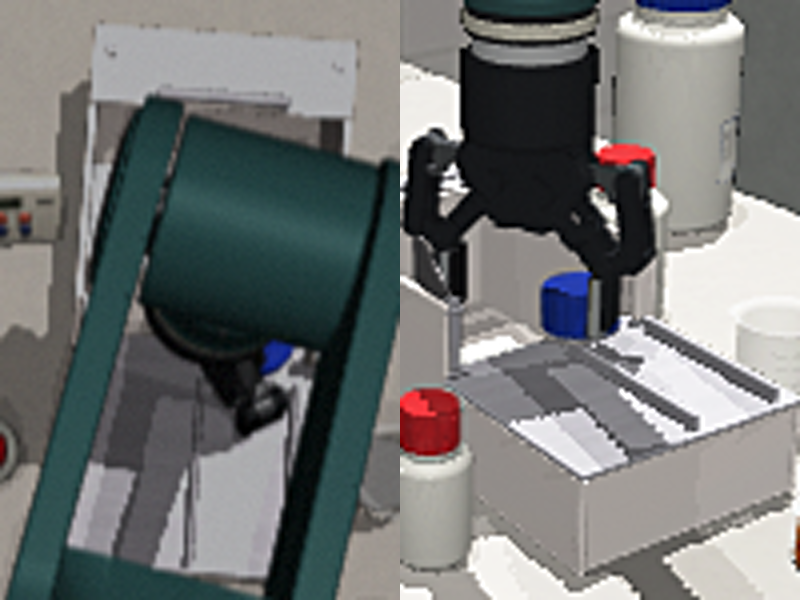

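The cap stands upright in the doorway at (567,305) with the flap still held open. I'm easing on another 14 mm so it tips over the sill.

servo_tool([
  {"jaw": 1,"delta_pos": [-0.001,0.0017,0],"twist": [0,0,0]},
  {"jaw": 1,"delta_pos": [-0.001,0.0017,0],"twist": [0,0,0]},
  {"jaw": 1,"delta_pos": [-0.001,0.0017,0],"twist": [0,0,0]},
  {"jaw": 1,"delta_pos": [-0.001,0.0017,0],"twist": [0,0,0]},
  {"jaw": 1,"delta_pos": [-0.001,0.0017,0],"twist": [0,0,0]},
  {"jaw": 1,"delta_pos": [-0.001,0.0017,0],"twist": [0,0,0]},
  {"jaw": 1,"delta_pos": [-0.001,0.0017,0],"twist": [0,0,0]},
  {"jaw": 1,"delta_pos": [0,0,0],"twist": [0,0,0]},
  {"jaw": 1,"delta_pos": [0,0,0],"twist": [0,0,0]},
  {"jaw": 1,"delta_pos": [0,0,0],"twist": [0,0,0]},
])

```text
time: 8.3
tcp_pos: [604.1, -86.9, 77.4]
orientation: [0.519, 0.855, 0.0, 0.0]
wrist_force: [0.4, -1.3, -0.3]
grip_width: 1.005
gripper_force: 0.6
```

```bash
python3 -c "
from look import *; tgt(33,32); look('m6')"
```

```text
t 8.3 p [604.1 -86.9  77.4] heady 27.49 tilt [ 8.e-04 -4.e-04 -1.e+00] F [ 0.4 -1.3 -0.3] w 1.0046574915300788
tool delta mm [ 0.4  0.  -0. ] push dir in tool [-0.504  0.864  0.001]
```

View pics/m6.png

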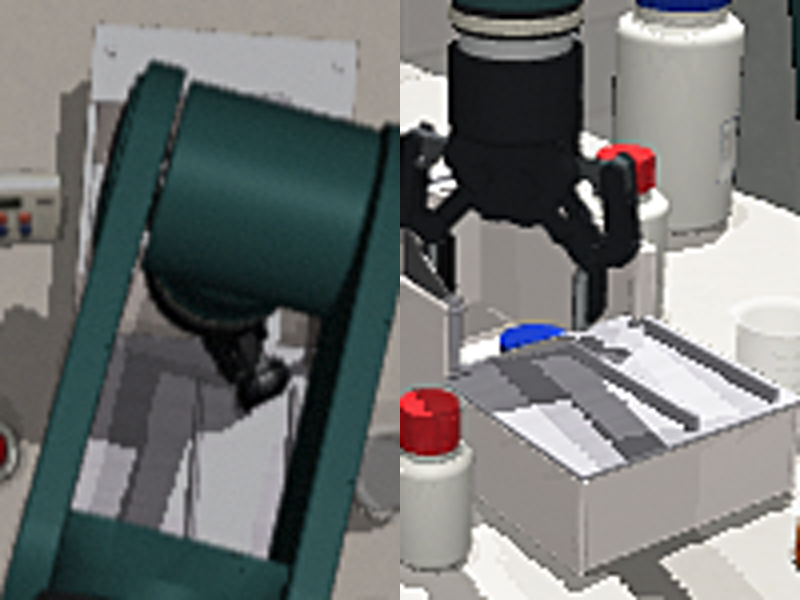

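The cap has dropped behind the sill (blue at (535,335), below deck level). I'm backing straight out so the flap follows the finger shut, then lifting.

servo_tool([
  {"jaw": 1,"delta_pos": [0.0053,-0.0091,0],"twist": [0,0,0]},
  {"jaw": 1,"delta_pos": [0.0053,-0.0091,0],"twist": [0,0,0]},
  {"jaw": 1,"delta_pos": [0.0053,-0.0091,0],"twist": [0,0,0]},
  {"jaw": 1,"delta_pos": [0.0053,-0.0091,0],"twist": [0,0,0]},
  {"jaw": 1,"delta_pos": [0.0053,-0.0091,0],"twist": [0,0,0]},
  {"jaw": 1,"delta_pos": [0.0053,-0.0091,0],"twist": [0,0,0]},
  {"jaw": 1,"delta_pos": [0.0053,-0.0091,0],"twist": [0,0,0]},
  {"jaw": 1,"delta_pos": [0.0053,-0.0091,0],"twist": [0,0,0]},
  {"jaw": 1,"delta_pos": [0.0053,-0.0091,0],"twist": [0,0,0]},
  {"jaw": 1,"delta_pos": [0.0053,-0.0091,0],"twist": [0,0,0]},
])

```text
time: 9.4
tcp_pos: [497.8, -81.5, 77.3]
orientation: [0.519, 0.855, 0.0, 0.0]
wrist_force: [1.2, -1.1, 0.2]
grip_width: 1.004
gripper_force: 0.0
```

servo_tool([
  {"jaw": 1,"delta_pos": [0.004,-0.0069,0],"twist": [0,0,0]},
  {"jaw": 1,"delta_pos": [0,0,0],"twist": [0,0,0]},
  {"jaw": 1,"delta_pos": [0,0,-0.015],"twist": [0,0,0]},
  {"jaw": 1,"delta_pos": [0,0,-0.025],"twist": [0,0,0]},
  {"jaw": 1,"delta_pos": [0,0,-0.025],"twist": [0,0,0]},
  {"jaw": 1,"delta_pos": [0,0,-0.025],"twist": [0,0,0]},
  {"jaw": 1,"delta_pos": [0.012,-0.02,-0.02],"twist": [0,0,0]},
  {"jaw": 1,"delta_pos": [0.012,-0.02,0],"twist": [0,0,0]},
  {"jaw": 1,"delta_pos": [0.012,-0.02,0],"twist": [0,0,0]},
  {"jaw": 1,"delta_pos": [0.012,-0.02,0],"twist": [0,0,0]},
])

```text
time: 10.4
tcp_pos: [397.1, -75.8, 187.7]
orientation: [0.519, 0.855, 0.0, 0.001]
wrist_force: [-0.1, -0.1, 0.8]
grip_width: 0.999
gripper_force: 0.0
```

```bash
python3 -c "
from look import *; tgt(-150,32); look('m7')"
```

```text
t 10.4 p [397.1 -75.8 187.7] heady 27.51 tilt [ 1.3e-03 -4.0e-04 -1.0e+00] F [-0.1 -0.1  0.8] w 0.9986189882814962
tool delta mm [-12.8  20.3   0. ] push dir in tool [-0.504  0.864  0.001]
```

View pics/m7.png

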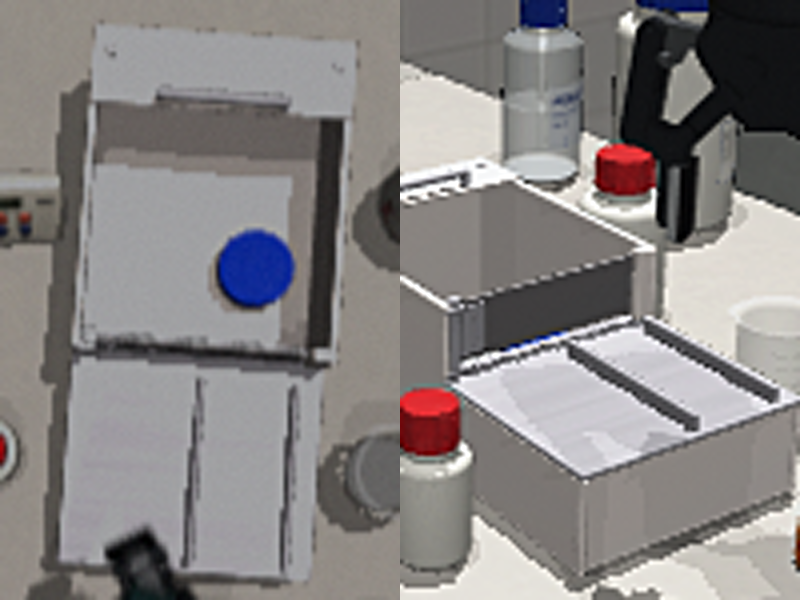

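The cap lies flat in the pit at (255,267) in the top panel. The flap is shut along row 352, and the bystanders have not moved.

```bash
python3 -c "
from bench import hand_in; print(hand_in())"
```

```text
the job is handed in; nothing more can be done
None
```

The job is handed in: the cap went through the doorway with the flap held open and now lies in the pit, the flap is shut, and the bystanders in view are where they were; `hand_in()` gave no verdict.

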